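# Put a battery pack on charge at the packing bench

### The arm

A 6-joint arm with a two-finger parallel gripper is mounted at the origin on the work surface. World frame = base frame: x ahead of the robot, y to its left, z up, the work surface at z = 0. Lengths are in m, angles in degrees, forces in N, time in s.
With the tool pointing down it reaches from about 0.35 to 0.775 m from the base axis. Payload 7.3 kg.
Tool frame: the origin (TCP) lies on the centre line of the jaws, within the pads' length; the fingertips stand 19 mm ahead of it and the grasp point (between the pads) is the TCP; z points along the fingers, y is the line along which they close (so a half turn about z gives the same grasp; the last joint's range is limited). The gripper opens to 92 mm and grips with 3 to 60 N. Pads are 19 mm wide; open, the fingers measure 130 mm over their backs; the gripper's body (75 mm by 190 mm) begins 47 mm behind the grasp point.
Start: joints at [64.4, 19.595, 87.324, -0, 73.075, -8.365], TCP at [0.156, 0.501, 0.246] pointing down, gripper open.
Joint ranges: [-145.02, 145.02], [-44.19, 115.74], [2.07, 154.8], [-57.11, 237.11], [16.16, 152.29], [-177.93, 177.93]. Speed limits (degrees/s): [147.25, 147.25, 180, 180, 180, 180].

### API

Orientations are given as [roll, pitch, yaw] about the fixed x, y, z axes, in that order (R = Rz(yaw) Ry(pitch) Rx(roll)).
In Python, from plant import robot, cams, finder gives the robot as it stands.
- The arm moves only by the shell command python3 -m jog 'ROWS'. ROWS is JSON, a list of rows, each a list of 7 numbers: the opening, from 0 (shut) to 1 (fully open), then the shift along the tool's x, y, z each as a share of 100 mm, from -1 to 1, then the turn, a rotation vector about the tool's x, y, z each as a share of pi rad, from -1 to 1. In form: [[jaw, dx, dy, dz, rx, ry, rz], ...]. A call has 1 to 5 rows; each row shifts and turns the commanded pose from where the row before left it, along the tool's axes as they then stand; what a row does not reach is not made up. A row lasts 1/12 s, in which the tool goes at most 41.7 mm and 7.16 degrees, less where a joint would pass 70% of its speed; a pose out of reach is approached as far as the arm can. A call with a number of a shift or a turn outside -1 to 1 is refused whole. A call with a gripper value outside its range is refused whole. The fingers move at their own pace and stop on an object; the grip force is fixed at half the most. Time passes only in rows, so rows that do not move let the fingers close. It gives the time, the measured TCP pose, the force, the opening and the grip force at its end, in the units of the state.
- robot.read_state(): the state, without advancing time (a new reading comes with each control period).
- cams.capture(name): name is "side" or "top" or "wrist"; returns the picture (384x512x3 uint8, blue, green, red); there is no depth.
- cams.camera_params(name): a dict with "mtx" (3x3 intrinsics, pixels), "D" ([k1, k2, p1, p2, k3] as OpenCV has them; the pictures are not rectified), "pose" (4x4, takes a point from camera to world coordinates). Camera axes: x right, y up, looking along -z (the intrinsics and any distortion apply to the point x, -y, -z); pixel columns grow to the right and rows downward; lengths in m; the calibration is good to about 2 mm. A picture is of the moment at which its call begins: read the wrist's pose just before it. camera_params takes no time and is no camera call; for the wrist camera it gives the pose at the moment of the call.
- robot.finish_job(): hands the job in; it is judged then, once.
Trained networks look in the newest picture that a camera, given by its name, has taken for a name from the list of things; names that differ only in an ending like _2 or _b are one class to them, and where a whole thing is asked for, a point or a joint stands for the part that bears it (a point fixed in the world has none). Each returns a list of dicts, best first, with "conf" (0 to 1); they miss things now and then, are a little off and sometimes report something else, mostly with a low value. They report only what shows in the picture. A call takes as long as a camera call. They do not tell look-alikes from the thing itself.
- finder.spot_in(target, camera): "bbox" ([centre column, centre row, width, height] in pixels, round what is visible of it).
The state is a dict: "t": time; "joint_pos": joint angles; "dq": joint speeds; "joint_torque": joint torques, N m; "eef_pos": TCP position; "tcp_rot": TCP orientation; "force": force on the tool from outside, world axes, zero at the start; "wrist_torque": the same for the moment, N m; "finger_gap": opening from 0.0 (shut) to 1.0 (fully open); "gripper_force": force on a finger pad.
Only numpy, scipy, OpenCV 4.12 (cv2) and the standard library are available. Lean on these libraries where they do the work, as an engineer would, in place of code of your own. Each camera call takes 0.05 s, during which the arm holds its last target. There are 200 camera calls.

### The job

Put the loose battery pack on charge in the empty charger: its contact tongue home under the blue keeper lip, the pack flat and square in the bay, and its other end pressed down until the red catch has snapped forward over it. Press firmly but do not slam or force it, and leave the pack that is already charging and the other things on the bench where they are.

Things in the scene. Friction and masses are not known exactly. Their poses are not given: they have to be found in the camera images.
- pack: Loose battery pack on the bench, 0.3-0.6 kg, right way up. Black shell 60 wide, 22 high (x -46 to +38), with a toe shelf 14 high (x +38 to +52); on it an orange block 46 wide (x -40 to +38), 22 to 46 mm above the underside: grip its 46 mm sides. Origin: underside, mid-width; x from tongue to toe, z up
- pack_tongue (a point): tip of the pack's black contact tongue with three brass strips, pack frame (-60, 0, 6.5) mm: 40 wide, 7 thick (3 to 10 mm above the underside), 14 long, from the shell's -x end (x -46) to x -60
- pack_press (a point): where to thumb the pack down: top of the orange block near the toe, pack frame (28, 0, 46) mm
- charger: The EMPTY charger, grey, red lamp, fixed to the bench, 192 long (x -80 to +112) x 92 wide. Origin on the bench under the bay's middle; x from the heel end (nearer the robot, blue lip) to the toe end (red catch), z up. The bay is a pocket: floor 14 mm above the bench, side walls at y +-31, 16 above the floor; heel wall x -61, toe wall x +53.5, 10 above
- bay (a point): centre of the bay's floor, 14 mm above the bench; axes as the charger's. With the pack home its origin and axes lie here; end play +-1.25 mm, side play +-1 mm
- lip (a point): mid of the inner edge of the blue keeper lip's underside, charger frame (-51, 0, 27) mm. The lip roofs the bay's heel end, x -80 to -51, 13 to 18 mm above the bay floor. The tongue belongs under it, between guides at y +-21.5 (x -61 to -46). So the pack goes in leaning, toe end raised 16 to 25 degrees (fingers pointing down and to charger +x), tongue first, then the toe swings down
- catch (a joint): sprung red catch at the empty charger's toe: how far (m) it is pushed back along charger +x; 0 = sprung fully forward, at most 0.009. The pack's toe coming down pushes it back about 4 mm (spring 5 N rising 0.8 N per mm); then it snaps forward over the toe shelf. Takes about 5 to 15 N down at pack_press; the pack's weight alone does not do it
- nose (a point): lower front edge of the catch's nose, charger frame (48, 0, 29) mm with the catch forward: 24 wide, underside 15 mm above the bay floor (1 mm above a seated pack's toe shelf), a steep ramp above it up to 26 above the floor; the slider behind it is no higher
- charger2: the second charger, the same, green lamp, holding pack2; same frame
- pack2: the same kind of battery pack, already home in charger2 (its top 60 mm above the bench): leave it alone
- tape_roll: roll of brown packing tape lying flat, 104 mm across, 50 mm high; origin under its centre; bystander
- label_roll: roll of white labels standing on its end, 90 mm across, 60 mm high; origin under its centre; bystander
- marker: white marker pen with a blue cap, 140 mm long, 19 mm high, lying along its x; origin under its middle; bystander
- cutter: yellow carton knife, 160 mm long along its x, 22 mm high; origin under its middle; bystander
Not all that is in view belongs to the job. Leave any turquoise look-alike of the pack alone. Leave any yellow look-alike of the charger alone.

How it is judged:
By the outcome, as a careful person would: the job done as asked, in the order asked, and still so for the second after the job is handed in, with the robot touching nothing.
It also fails if it takes over 51 s, if anything falls off the work surface, if the arm or the gripper's body presses on something with over 40 N, if the wrist force passes 120 N, or if a joint passes its speed limit or range.

## Working session

There is one attempt and no reset: what is moved stays moved. The work goes in short steps, Python scripts to look and compute and a shell command to move; the robot and the scene stay as the last step left them, time stands still between calls to the robot, and variables do not carry over. Pictures are saved under pics/ and viewed, at most 10 in all, crops included, and the job is handed in when it is done.

```bash
ls; mkdir -p pics
python3 - <<'E'
from plant import robot,cams,finder
import cv2
print(robot.read_state())
for n in ("top","side"):
    im=cams.capture(n); cv2.imwrite(f"pics/{n}0.png",im)
    p=cams.camera_params(n); print(n,p["mtx"],p["D"],p["pose"])
    for t in ("pack","charger","lip","catch"):
        print(t,[(round(d["conf"],2),[round(float(x)) for x in d["bbox"]]) for d in finder.spot_in(t,n)])
E
```

```text
pics
{'t': 0.0, 'joint_pos': array([ 6.43995866e+01,  1.96345209e+01,  8.73777555e+01,  2.04496470e-04,
        7.30751163e+01, -8.36485411e+00]), 'dq': array([-0.01936087, -0.07661566,  0.10919042,  0.05686779,  0.01574016,
        0.01282531]), 'joint_torque': array([-2.58965163e-03, -4.31220603e+01, -2.44228131e+01,  7.15872017e-02,
        5.55862812e-02, -2.10900348e-04]), 'eef_pos': array([0.15536443, 0.50108102, 0.2450591 ]), 'tcp_rot': array([-1.79913565e+02, -1.29070280e-02,  1.62764371e+02]), 'force': array([ 1.33914711, -0.21235082, -0.28926686]), 'wrist_torque': array([-0.05243326, -0.02520333,  0.05584015]), 'gripper_force': 0.0, 'finger_gap': 0.9995704279589603}
top [[473.70334758   0.         253.36795348]
 [  0.         473.70334758 187.34182505]
 [  0.           0.           1.        ]] [-0.1723236  0.         0.         0.         0.       ] [[ 0.00832611  0.99186549 -0.12701778  0.27924968]
 [-0.99989477  0.00976715  0.01072663  0.00681287]
 [ 0.01187998  0.12691511  0.99184244  1.68868208]
 [ 0.          0.          0.          1.        ]]
pack [(0.72, [255, 185
[... 371 characters left out ...]
e [[381.30974276   0.         250.3671469 ]
 [  0.         381.30974276 194.27053653]
 [  0.           0.           1.        ]] [-0.05425732  0.          0.          0.          0.        ] [[ 0.88538539  0.33157875 -0.32580401  0.12247753]
 [-0.4648237   0.6399724  -0.6118613  -0.6772575 ]
 [ 0.00562537  0.69317447  0.72074788  0.86842633]
 [ 0.          0.          0.          1.        ]]
pack [(0.98, [364, 264, 40, 31]), (0.95, [262, 204, 34, 26]), (0.79, [307, 277, 37, 40])]
charger [(0.9, [158, 161, 65, 25]), (0.84, [265, 208, 73, 53]), (0.64, [234, 149, 60, 29])]
lip [(0.92, [234, 147, 58, 31]), (0.75, [159, 164, 66, 23]), (0.35, [308, 278, 36, 45])]
catch [(0.55, [246, 140, 14, 8])]
```

Run:
```python
import cv2
im=cv2.imread("pics/top0.png")[100:300,90:390]
cv2.imwrite("pics/topc.png",cv2.resize(im,(800,533),interpolation=cv2.INTER_CUBIC))
im=cv2.imread("pics/side0.png")[110:350,90:430]
cv2.imwrite("pics/sidec.png",cv2.resize(im,(800,565),interpolation=cv2.INTER_CUBIC))
```

```text
(no output)
```

View pics/topc.png

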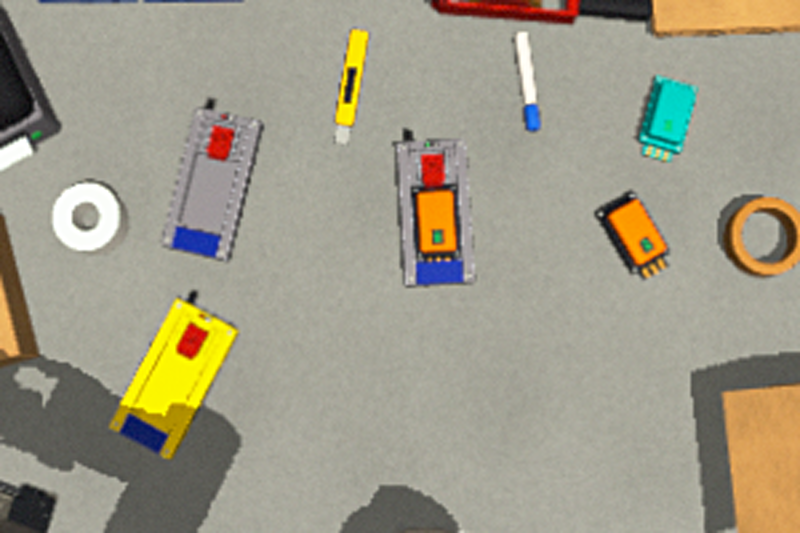

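View pics/sidec.png

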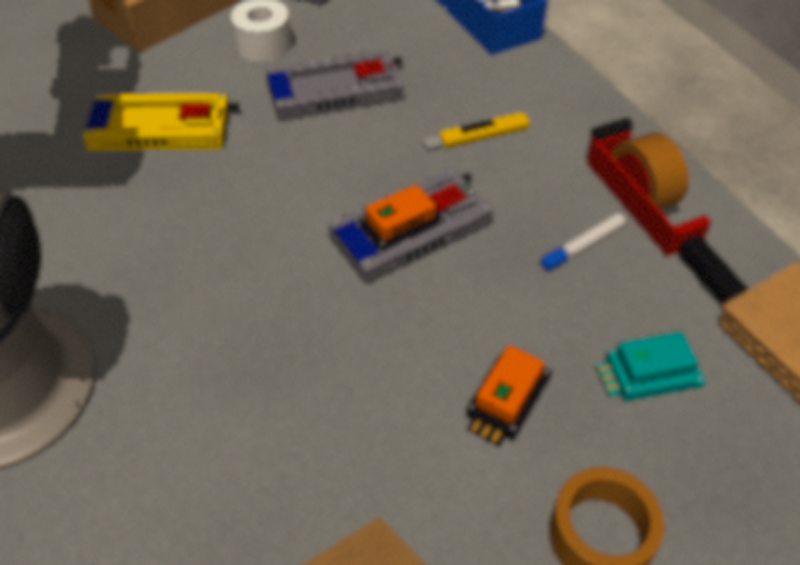

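Pack candidates in the top picture: the loose orange pack (327,188), pack2 in the green-lamp charger (255,185), and a turquoise look-alike (341,143). Charger candidates: the empty grey one (168,166), charger2 (254,179), and a yellow look-alike (156,243). I choose the loose orange pack at (327,188) and the empty grey charger at (168,166).

```bash
cat > h.py <<'E'
import numpy as np, cv2
from scipy.spatial.transform import Rotation as R
from scipy.optimize import least_squares
from plant import robot,cams,finder
F=np.diag([1.,-1,-1])
def unproj(p,px,z):
    px=np.asarray(px,float).reshape(-1,1,2)
    u=cv2.undistortPoints(px,p["mtx"],np.array(p["D"]))[:,0]
    d=np.c_[u,np.ones(len(u))]@F@p["pose"][:3,:3].T; o=p["pose"][:3,3]
    return o+d*((z-o[2])/d[:,2])[:,None]
def proj(p,X):
    X=np.atleast_2d(X); c=(X-p["pose"][:3,3])@p["pose"][:3,:3]@F
    return cv2.projectPoints(c.reshape(-1,1,3),np.zeros(3),np.zeros(3),p["mtx"],np.array(p["D"]))[0][:,0]
def mask(im,name):
    h=cv2.cvtColor(im,cv2.COLOR_BGR2HSV); H,S,V=cv2.split(h)
    if name=="orange": m=(H>=6)&(H<=17)&(S>190)&(V>90)
    if name=="red": m=((H<5)|(H>174))&(S>150)&(V>70)
    if name=="blue": m=(H>105)&(H<130)&(S>140)&(V>50)
    return m.astype(np.uint8)
def blob(m,near):
    n,l,s,c=cv2.connectedComponentsWithStats(m)
    k=[i for i in range(1,n) if s[i,4]>25]; i=min(k,key=lambda i:np.hypot(*(c[i]-near)))
    return (l==i).astype(np.uint8),c[i],s[i,4]
def st():
    s=robot.read_state(); return s["eef_pos"],R.from_euler("xyz",s["tcp_rot"],degrees=True),s
E
python3 - <<'E'
from h import *
p=cams.camera_params("top"); im=cv2.imread("pics/top0.png")
m,c,a=blob(mask(im,"orange"),(327,188)); print("pack px",c,a)
cn=cv2.findContours(m,0,1)[0][0][:,0].astype(float)
w=unproj(p,cn,.046)[:,:2]; print(cv2.minAreaRect((w*1000).astype(np.float32)))
print("tongue~",unproj(p,[[90+653/2.667,100+268/2.667]],.01),"toe",unproj(p,[[90+615/2.667,100+204/2.667]],.014))
for n,near,z in (("blue",(164,190),.032),("red",(172,154),.038)):
    m,c,a=blob(mask(im,n),near); print(n,c,a,unproj(p,[c],z))
    cn=cv2.findContours(m,0,1)[0][0][:,0].astype(float); print(cv2.minAreaRect((unproj(p,cn,z)[:,:2]*1000).astype(np.float32)))
e,r,s=st(); q=cams.camera_params("wrist"); M=q["pose"]
print("wristcam in tool",r.inv().apply(M[:3,3]-e),"\n",(r.inv().as_matrix()@M[:3,:3]).round(2),q["mtx"][0],q["D"])
cv2.imwrite("pics/w0.png",cams.capture("wrist"))
E
```

```text
pack px [327.62962963 187.21296296] 108
((494.7047119140625, -274.59649658203125), (79.46725463867188, 47.456573486328125), 30.597959518432617)
tongue~ [[ 0.44957392 -0.30395967  0.01      ]] toe [[ 0.53540837 -0.2525889   0.014     ]]
blue [162.97709924 190.21374046] 131 [[0.47801688 0.3085974  0.032     ]]
((477.8839111328125, 308.4849853515625), (58.628074645996094, 27.542957305908203), 76.63365936279297)
red [172.18947368 153.16842105] 95 [[0.61044995 0.27901034 0.038     ]]
((609.932861328125, 279.0521545410156), (28.09028434753418, 43.34595489501953), 78.06641387939453)
wristcam in tool [ 0.06797138 -0.00057025 -0.13894666] 
 [[-0.    0.97  0.25]
 [ 1.    0.   -0.  ]
 [-0.    0.25 -0.97]] [296.92859509   0.         256.50511315] [-0.06538888  0.          0.          0.          0.        ]
```

View pics/w0.png

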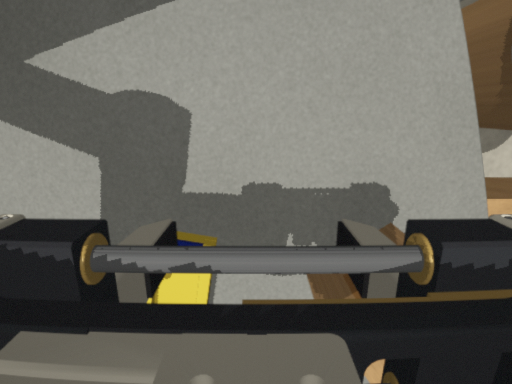

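The pictures show the loose pack at about (0.495,-0.274), yaw 31°. The empty charger is at about (0.542,0.294), yaw -13°. Next I take the wrist camera over the charger, with tool x pointing along charger -x.

```bash
python3 -m jog '[[1,-0.384,-0.06,0,0,0,0],[1,-0.384,-0.06,0,0,0,0],[1,-0.384,-0.06,0,0,0,0],[1,-0.384,-0.06,0,0,0,0],[1,-0.384,-0.06,0,0,0,0]]'; python3 -m jog '[[1,-0.384,-0.06,0,0,0,0],[1,-0.384,-0.06,0,0,0,0],[1,-0.384,-0.06,0,0,0,0],[1,-0.384,-0.06,0,0,0,0],[1,-0.384,-0.06,0,0,0,0]]'; python3 -m jog '[[1,-0.384,-0.06,0,0,0,0],[1,-0.384,-0.06,0,0,0,0],[1,-0.384,-0.06,0,0,0,0],[1,0,0,0,0,0,-0.025],[1,0,0,0,0,0,0]]'
python3 - <<'E'
from h import *
e,r,s=st(); print(e,s["tcp_rot"],s["dq"].round(2)); p=cams.camera_params("wrist"); im=cams.capture("wrist"); cv2.imwrite("pics/w1.png",im)
np.save("w1p.npy",p,allow_pickle=True)
for t in ("lip","catch","charger"): print(t,[(round(d["conf"],2),[round(float(x)) for x in d["bbox"]]) for d in finder.spot_in(t,"wrist")])
E
```

```text
t: 0.97
eef_pos: [0.3314, 0.4149, 0.2459]
tcp_rot: [180.0, 0.0, 162.8]
force: [-0.0, 1.0, 0.0]
finger_gap: 0.999
gripper_force: 0.0
t: 1.38
eef_pos: [0.5061, 0.3292, 0.2458]
tcp_rot: [180.0, 0.0, 162.8]
force: [0.3, 1.2, 0.4]
finger_gap: 0.998
gripper_force: 0.0
t: 1.8
eef_pos: [0.6108, 0.2773, 0.2444]
tcp_rot: [-180.0, -0.1, 167.2]
force: [0.3, -0.1, -0.0]
finger_gap: 0.996
gripper_force: 0.0
[0.610759   0.27729862 0.24441644] [-1.79964214e+02 -6.41186686e-02  1.67240375e+02] [ 2.8  -2.22  2.51  0.81 -0.01  7.38]
lip [(0.57, [259, 130, 85, 178])]
catch [(0.58, [263, 174, 31, 40])]
charger [(0.88, [259, 128, 84, 183]), (0.6, [46, 142, 90, 153])]
```

View pics/w1.png

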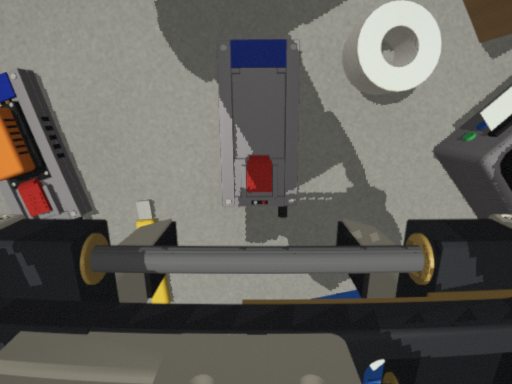

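The picture shows the empty charger: blue lip at (259,53), red catch at (259,173), red lamp near (265,203). The arm was still settling, so I retake the picture and fit the charger pose.

```bash
cat > chg.py <<'E'
from h import *
e,r,s=st(); p=cams.camera_params("wrist"); im=cams.capture("wrist")
print(e,s["dq"].round(2))
big=cv2.resize(im,None,fx=4,fy=4,interpolation=cv2.INTER_CUBIC)
def rect(name,near,z):
    m,c,a=blob(mask(big,name),np.array(near)*4)
    cn=(cv2.findContours(m,0,1)[0]); cn=max(cn,key=len)[:,0].astype(float)
    w=unproj(p,(cn-1.5)/4,z)[:,:2]*1000
    rc=cv2.minAreaRect(w.astype(np.float32)); print(name,rc); return w,np.array(rc[0])
wl,cl=rect("blue",(259,53),.032); wr,cr=rect("red",(259,173),.038)
yaw=np.arctan2(*(cr-cl)[::-1]); print("yaw",np.degrees(yaw))
ux=np.array([np.cos(yaw),np.sin(yaw)]); uy=np.array([-ux[1],ux[0]])
for w,n in ((wl,"lip"),(wr,"red")):
    a=(w@ux); b=w@uy; print(n,"x",np.percentile(a,[3,97]),"y",np.percentile(b,[3,97]))
ax=(wl@ux); x0=np.percentile(ax,97)+51
by=wl@uy; y0=(np.percentile(by,3)+np.percentile(by,97))/2
print("origin",ux*x0+uy*y0, "from outer edge",np.percentile(ax,3)+80-x0)
# gray profile across the bay
yy=np.arange(-60,60,.5)/1000
for xc in (-20,10):
    X=np.array([np.r_[(ux*(x0+xc)+uy*(y0+v*1000))/1000,.030] for v in yy]); q=proj(p,X).astype(np.float32)
    g=cv2.remap(cv2.cvtColor(im,6),q[None,:,0],q[None,:,1],1)[0]; print(xc,[int(v) for v in g[::3]])
E
python3 chg.py
```

```text
[0.60825775 0.27991995 0.24606832] [ 0.42 -0.41 -0.03 -0.07 -0.15 -0.43]
blue ((479.2723693847656, 308.1953430175781), (60.733421325683594, 28.7989501953125), 77.57626342773438)
red ((610.8616943359375, 279.4479675292969), (29.591157913208008, 43.74793243408203), 77.84146118164062)
yaw -12.323383737196254
lip x [388.3381223  416.73093537] y [373.17180338 433.63415608]
red x [515.31342325 558.70669396] y [388.67625869 418.21424179]
origin [543.05168099 294.28058674] from outer edge 0.6071869332927804
-20 [147, 148, 148, 148, 149, 150, 150, 148, 146, 136, 153, 136, 94, 84, 84, 85, 85, 85, 84, 72, 67, 81, 84, 85, 84, 84, 85, 84, 84, 82, 85, 84, 85, 85, 83, 84, 85, 85, 85, 85, 84, 86, 84, 85, 85, 84, 85, 85, 85, 83, 84, 84, 86, 85, 85, 85, 83, 85, 84, 83, 71, 74, 84, 84, 85, 83, 83, 84, 84, 83, 83, 85, 88, 86, 85, 87, 88, 88, 90, 91]
10 [147, 145, 144, 147, 149, 150, 151, 152, 151, 135, 152, 156, 155, 154, 153, 153, 152, 152, 152, 114, 68, 81, 97, 137, 117, 88, 84, 81, 84, 83, 84, 84, 83, 82, 83, 83, 82, 83, 83, 83, 83, 83, 83, 83, 84, 83, 83, 83, 83, 83, 83, 82, 83, 84, 83, 82, 83, 83, 83, 82, 68, 69, 83, 85, 83, 84, 83, 82, 83, 83, 81, 80, 89, 89, 89, 87, 85, 85, 86, 88]
```

Charger origin is (0.5431,0.2943), yaw -12.3°. The wall edges come out symmetric at ±30.5 mm, so this holds. Now over to the pack.

```bash
python3 -m jog '[[1,-0.046,-0.37,0.025,0,0,0],[1,-0.046,-0.37,0.025,0,0,0],[1,-0.046,-0.37,0.025,0,0,0],[1,-0.046,-0.37,0.025,0,0,0],[1,-0.046,-0.37,0.025,0,0,0]]' |sed -n 2p; python3 -m jog '[[1,-0.046,-0.37,0.025,0,0,0],[1,-0.046,-0.37,0.025,0,0,0],[1,-0.046,-0.37,0.025,0,0,0],[1,-0.046,-0.37,0.025,0,0,0],[1,-0.046,-0.37,0.025,0,0,0]]'|sed -n 2p; python3 -m jog '[[1,-0.046,-0.37,0.025,0,0,0],[1,-0.046,-0.37,0.025,0,0,0],[1,-0.046,-0.37,0.025,0,0,0],[1,-0.046,-0.37,0.025,0,0,0],[1,0,0,0,0,0,-0.034]]'; python3 -m jog '[[1,0,0,0,0,0,-0.034],[1,0,0,0,0,0,-0.034],[1,0,0,0,0,0,-0.034],[1,0,0,0,0,0,-0.034],[1,0,0,0,0,0,-0.034]]';python3 -m jog '[[1,0,0,0,0,0,-0.034],[1,0,0,0,0,0,0],[1,0,0,0,0,0,0],[1,0,0,0,0,0,0]]'
cat > pk.py <<'E'
from h import *
import sys
e,r,s=st(); p=cams.camera_params("wrist"); im=cams.capture("wrist"); cv2.imwrite("pics/w2.png",im)
print(e,s["tcp_rot"],s["dq"].round(2))
big=cv2.resize(im,None,fx=4,fy=4,interpolation=cv2.INTER_CUBIC)
c0=proj(p,[.4947,-.2746,.046])[0]; print("expect",c0)
m,c,a=blob(mask(big,"orange"),c0*4); print(c/4,a)
cn=max(cv2.findContours(m,0,1)[0],key=len)[:,0].astype(float)
w=unproj(p,(cn-1.5)/4,.046)[:,:2]*1000; print(cv2.minAreaRect(w.astype(np.float32)))
q=np.clip(c/4-[75,60],0,[362,264]).astype(int)
cv2.imwrite("pics/w2c.png",cv2.resize(im[q[1]:q[1]+120,q[0]:q[0]+150],None,fx=4,fy=4,interpolation=cv2.INTER_CUBIC))
E
python3 pk.py
```

```text
eef_pos: [0.5898, 0.0931, 0.2338]
eef_pos: [0.5719, -0.0926, 0.2214]
t: 3.3
eef_pos: [0.5566, -0.2458, 0.2106]
tcp_rot: [-179.8, 0.0, 173.1]
force: [0.0, 0.7, 0.4]
finger_gap: 1.002
gripper_force: 0.0
t: 3.72
eef_pos: [0.5579, -0.2393, 0.2113]
tcp_rot: [-180.0, 0.0, -155.7]
force: [0.0, -0.3, 0.2]
finger_gap: 1.0
gripper_force: 0.0
t: 4.05
eef_pos: [0.5579, -0.2398, 0.211]
tcp_rot: [-180.0, 0.0, -150.0]
force: [0.3, -0.1, 0.8]
finger_gap: 0.998
gripper_force: 0.0
[ 0.55790731 -0.2398091   0.21104163] [-1.79983855e+02  1.86236454e-02 -1.50044733e+02] [-0.36  0.23 -0.16  0.02 -0.05 -0.67]
expect [258.09673149 110.58729245]
[258.43502694 126.68748839] 5383
((497.97906494140625, -276.0335693359375), (73.51689147949219, 44.975948333740234), 30.287776947021484)
```

View pics/w2c.png

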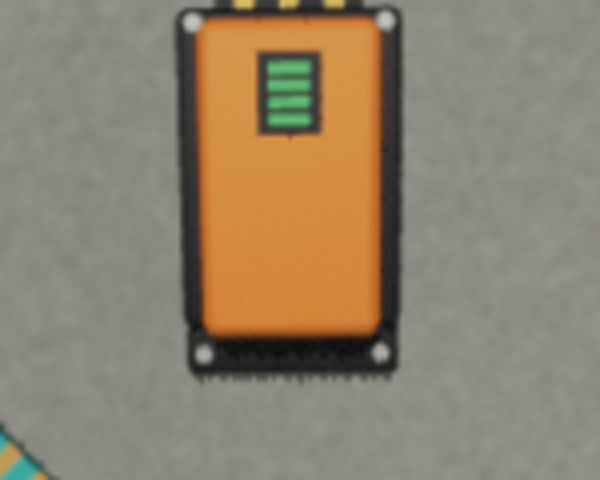

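The crop shows the loose orange pack upright: brass-striped tongue at the top, toe shelf at the bottom, orange block from about (197,15) to (382,336) in crop pixels. The mask was too tight, so I loosen it and refit.

```bash
sed -i 's/(S>190)/(S>120)/' h.py
python3 - <<'E'
from h import *
e,r,s=st(); p=cams.camera_params("wrist"); im=cv2.imread("pics/w2.png"); print(e)
big=cv2.resize(im,None,fx=4,fy=4,interpolation=cv2.INTER_CUBIC)
m,c,a=blob(cv2.morphologyEx(mask(big,"orange"),2,np.ones((5,5))),np.array([258,115])*4); print(c/4,a)
cn=max(cv2.findContours(m,0,1)[0],key=len)[:,0].astype(float)
for z in (.046,):
    w=unproj(p,(cn-1.5)/4,z)[:,:2]*1000; (c,sz,an)=cv2.minAreaRect(w.astype(np.float32)); print(c,sz,an)
# dark shell width at z .022 check and toe end
yaw=np.radians(an if an<60 else an-90); ux=np.array([np.cos(yaw),np.sin(yaw)]); uy=np.array([-ux[1],ux[0]])
O=np.array(c)+ux*1.0
g=cv2.cvtColor(im,6)
for nm,dirn,off,z in (("y",uy,0,.022),("x",ux,0,.014)):
    v=np.arange(-75,75,.5); X=np.c_[(O+np.outer(v,dirn)+(ux*-20 if nm=="y" else uy*25))/1000,np.full(len(v),z)]
    q=proj(p,X).astype(np.float32); l=cv2.remap(g,q[None,:,0],q[None,:,1],1)[0].astype(int); dd=np.where((l[1:]<80)!=(l[:-1]<80))[0]; print(nm,v[dd],l[dd])
print("origin",O,"yaw",np.degrees(yaw))
# target TCP: pack x +6
T=np.r_[(O+ux*8)/1000,.044]; print("delta tool mm",r.inv().apply(T-e)*1000)
E
```

```text
[ 0.55790068 -0.23994245  0.21097473]
[255.38757396 111.5122424 ] 53911
(496.2298278808594, -277.51123046875) (77.7333755493164, 45.93925476074219) 30.550004959106445
y [-29.5 -25.   -8.   -6.    5.5   7.5  24.   29. ] [92 68 86 74 83 70 92 60]
x [-39.5 -38.  -37.5  43.   49.   52.5] [81 79 80 62 88 79]
origin [ 497.09101376 -277.00294031] yaw 30.550004959106445
delta tool mm [ 63.23745673  -1.59560853 166.95819324]
```

The fitted block is 77.7 x 45.9 mm against a true 78 x 46. Pack origin is (0.4971,-0.2770), yaw 30.55°. I grip at pack x +8.

```bash
python3 -m jog '[[1,0.316,-0.016,0.2,0,0,-0.0033],[1,0.316,0,0.25,0,0,0],[1,0,0,0.4,0,0,0],[1,0,0,0.4,0,0,0],[1,0,0,0.2,0,0,0]]' |sed -n 2,4p; python3 -m jog '[[1,0,0,0.15,0,0,0],[1,0,0,0.07,0,0,0],[1,0,0,0,0,0,0],[1,0,0,0,0,0,0]]'; python3 -m jog '[[0.3,0,0,0,0,0,0],[0.3,0,0,0,0,0,0],[0.3,0,0,0,0,0,0],[0.3,0,0,0,0,0,0],[0.3,0,0,0,0,0,0]]'
```

```text
eef_pos: [0.5018, -0.2728, 0.0619]
tcp_rot: [179.7, -0.1, -149.5]
force: [-0.2, 1.3, 0.4]
t: 4.85
eef_pos: [0.5046, -0.2739, 0.0442]
tcp_rot: [-180.0, 0.0, -149.3]
force: [0.4, -0.6, 0.4]
finger_gap: 0.994
gripper_force: 0.0
t: 5.27
eef_pos: [0.5043, -0.2739, 0.0442]
tcp_rot: [-180.0, 0.0, -149.3]
force: [-0.6, 1.0, -0.3]
finger_gap: 0.687
gripper_force: 0.0
```

```bash
python3 -m jog '[[0,0,0,0,0,0,0],[0,0,0,0,0,0,0],[0,0,0,0,0,0,0],[0,0,0,0,0,0,0],[0,0,0,0,0,0,0]]'|tail -2;python3 -m jog '[[0,0,0,0,0,0,0],[0,0,0,0,0,0,0],[0,0,0,-0.1,0,0,0],[0,0,0,-0.2,0,0,0],[0,0,0,-0.3,0,0,0]]'
```

```text
finger_gap: 0.501
gripper_force: 30.0
t: 6.1
eef_pos: [0.5025, -0.2728, 0.1019]
tcp_rot: [179.7, -0.1, -149.3]
force: [-0.1, 0.4, -3.7]
finger_gap: 0.5
gripper_force: 30.0
```

```bash
python3 -m jog '[[0,0,0,-0.35,0,0,0],[0,0,0,-0.35,0,0,0],[0,0,0,-0.3,0,0,0],[0,-0.12,0.15,0,0,0,0],[0,-0.232,0.296,0,0,0,0]]' |sed -n 2p; python3 -m jog '[[0,-0.232,0.296,0,0,0,0],[0,-0.232,0.296,0,0,0,0],[0,-0.232,0.296,0,0,0,0],[0,-0.232,0.296,0,0,0,0],[0,-0.232,0.296,0,0,0,0]]' |sed -n 2p;python3 -m jog '[[0,-0.232,0.296,0,0,0,0],[0,-0.232,0.296,0,0,0,0],[0,-0.232,0.296,0,0,0,0],[0,-0.232,0.296,0,0,0,0],[0,-0.232,0.296,0,0,0,0]]' |sed -n 2p;python3 -m jog '[[0,-0.232,0.296,0,0,0,0],[0,-0.232,0.296,0,0,0,0],[0,-0.232,0.296,0,0,0,0],[0,-0.12,0.15,0,0,0,0],[0,0,0,0,0,0,0.034]]' |sed -n 2p;python3 -m jog '[[0,0,0,0,0,0,0.034],[0,0,0,0,0,0,0.034],[0,0,0,0,0,0,0.034],[0,0,0,0,0,0,0.034],[0,0,0,0,0,0,0.034]]' |sed -n 2,3p;python3 -m jog '[[0,0,0,0,0,0,0.034],[0,0,0,0,0,0,0],[0,0,0,0,0,0,0]]'
```

```text
eef_pos: [0.5124, -0.2208, 0.2062]
eef_pos: [0.5356, -0.0293, 0.2039]
eef_pos: [0.5598, 0.1573, 0.2038]
eef_pos: [0.5766, 0.2911, 0.2031]
eef_pos: [0.5769, 0.2863, 0.2034]
tcp_rot: [-180.0, -0.0, 173.7]
t: 8.43
eef_pos: [0.577, 0.2863, 0.2036]
tcp_rot: [-180.0, -0.0, 168.0]
force: [0.1, -0.3, -4.0]
finger_gap: 0.499
gripper_force: 30.0
```

Run:
```python
from h import *
e,r,s=st(); p=cams.camera_params("wrist"); im=cams.capture("wrist"); cv2.imwrite("pics/w3.png",im); print(e,s["tcp_rot"],s["dq"].round(2))
y=np.radians(-12.3); C=R.from_euler("z",y); O=np.array([.5431,.2943,0])
print("tcp in charger",C.inv().apply(e-O)*1000)
# expected tongue corners (pack frame; tool x=-8+..): tool=(7.8-px, py?, .044-pz)
t=lambda P:e+r.apply(np.array([[ (7.8-a),-0+b,44.2-c] for a,b,c in P])/1000)
print(proj(p,t([(-60,20,10),(-60,-20,10),(-46,30,22),(-46,-30,22),(-40,23,46),(-40,-23,46)])))
```

```text
[0.57703953 0.28625532 0.20356452] [-1.79977531e+02 -2.35218424e-02  1.68041280e+02] [ 0.04 -0.02 -0.14  0.04 -0.05 -1.06]
tcp in charger [ 34.87422813  -0.62986651 203.56451563]
[[292.62008996 115.10605711]
 [222.12246538 115.12762154]
 [313.04399978 141.8495981 ]
 [201.81418045 141.88901762]
 [307.03057521 159.39274106]
 [208.16499449 159.43052461]]
```

View pics/w3.png

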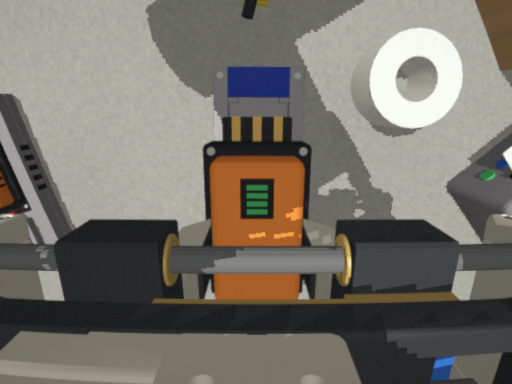

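The picture shows the tongue tip at row 117, columns 222–292. The model predicted row 115 and columns 222–292.6, so the grasp is as modelled. Next I tilt the toe up 20° and go to an intermediate pose.

```bash
python3 -m jog '[[0,0,0.006,0,0,0,0.002],[0,0,0,0,0,-0.037,0],[0,0,0,0,0,-0.037,0],[0,0,0,0,0,-0.037,0],[0,0,0,0,0,0,0]]'|sed -n 2,4p
cat > rel.py <<'E'
from h import *
import sys
C=R.from_euler("z",-12.3,degrees=True); O=np.array([.5431,.2943,0])
def rel(pr=1):
    e,r,s=st(); tc=C.inv().apply(e-O)*1000
    t=lambda a,b,c: C.inv().apply(e+r.apply(np.array([7.8-a,b,44.2-c])/1000)-O)*1000
    print("tcp",tc.round(1),"tip_b",t(-60,0,3).round(1),"tip_t",t(-60,0,10).round(1),"toe_b",t(52,0,0).round(1),"org",t(0,0,0).round(1),"rot",(C.inv()*r).as_euler("xyz",degrees=True).round(2),"F",s["force"].round(1),"t",round(s["t"],2))
    return e,r,s
if __name__=="__main__":
    e,r,s=rel()
    if len(sys.argv)>1: # goal TCP x y z in charger mm
        g=C.apply(np.array(list(map(float,sys.argv[1:4])))/1000)+O
        print("tool mm",(r.inv().apply(g-e)*1000).round(1))
E
python3 rel.py 12 0 105
```

```text
eef_pos: [0.5731, 0.2874, 0.202]
tcp_rot: [-179.8, 19.9, 167.8]
force: [-1.9, -0.2, -5.4]
tcp [ 30.7  -0.3 202. ] tip_b [-19.   -0.5 140.2] tip_t [-21.4  -0.5 146.8] toe_b [ 87.4  -0.4 175.5] org [ 38.5  -0.4 157.8] rot [-179.81   19.9  -179.9 ] F [-1.9 -0.2 -5.4] t 8.9
tool mm [50.7  0.6 84.8]
```

```bash
python3 -m jog '[[0,0.15,0,0.26,0,0,0],[0,0.15,0,0.26,0,0,0],[0,0.15,0,0.26,0,0,0],[0,0.05,0,0.07,0,0,0],[0,0,0,0,0,0,0]]' >/dev/null
python3 rel.py 8 0 79
python3 - <<'E'
from h import *
from rel import C,O
p=cams.camera_params("wrist"); im=cams.capture("wrist"); cv2.imwrite("pics/w4.png",im); e,r,s=st()
L=lambda P:proj(p,C.apply(np.array(P)/1000)+O).round(1).tolist()
T=lambda P:proj(p,e+r.apply(np.array([[7.8-a,b,44.2-c] for a,b,c in P])/1000)).round(1).tolist()
print("lip",L([(-51,30,32),(-51,-30,32),(-80,30,32),(-80,-30,32)]))
print("tongue",T([(-60,20,10),(-60,-20,10),(-46,20,10),(-46,-20,10)]))
m,c,a=blob(mask(cv2.resize(im,None,fx=4,fy=4,interpolation=2),"blue"),np.array([258,50])*4)
r_,c_=np.where(m); print("blue",c/4,[np.percentile(c_,q)/4 for q in (1,99)],[np.percentile(r_,q)/4 for q in (1,99)])
cv2.imwrite("pics/w4c.png",cv2.resize(im[0:200,150:370],None,fx=3,fy=3,interpolation=2))
E
```

```text
tcp [ 16.1  -0.9 104. ] tip_b [-34.   -1.   42.4] tip_t [-36.3  -0.9  49. ] toe_b [72.5 -1.2 77.2] org [23.6 -1.1 59.7] rot [-179.73   19.62  179.87] F [ 0.6 -0.7 -4.5] t 9.32
tool mm [16.   1.  20.8]
lip [[309.9, 81.2], [208.3, 81.5], [314.5, 27.0], [203.7, 27.4]]
tongue [[295.0, 119.5], [224.1, 119.4], [294.3, 144.4], [224.7, 144.3]]
blue [259.42743891  53.9571888 ] [np.float64(206.0), np.float64(312.75)] [np.float64(28.0), np.float64(80.75)]
```

View pics/w4c.png

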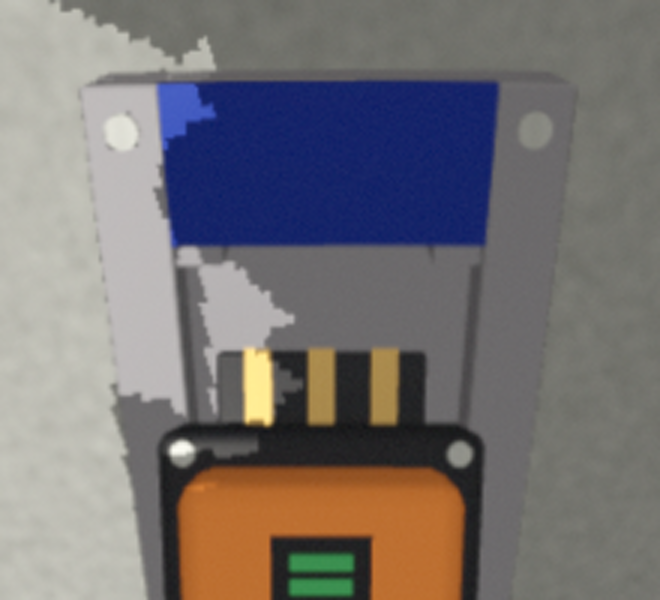

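The crop shows the lip (crop row 245, columns 172–485) within a pixel of my charger estimate, with the tongue tip at crop row 350. The arm was still moving, so I go to pre-entry, let it settle and check the alignment again.

```bash
python3 -m jog '[[0,0.06,0.005,0.10,0,-0.001,0],[0,0.06,0.005,0.09,0,-0.001,0],[0,0,0,0,0,0,0],[0,0,0,0,0,0,0],[0,0,0,0,0,0,0]]' |grep force
cat > al.py <<'E'
from h import *
from rel import C,O,rel
e,r,s=rel(); print(s["dq"].round(1)); p=cams.camera_params("wrist"); im=cams.capture("wrist"); cv2.imwrite("pics/w5.png",im)
g=cv2.cvtColor(im,6)
L=lambda P:proj(p,C.apply(np.array(P)/1000)+O).round(1).tolist()
T=lambda P:proj(p,e+r.apply(np.array([[7.8-a,b,44.2-c] for a,b,c in P])/1000)).round(1).tolist()
print("lip",L([(-51,30,32),(-51,-30,32),(-80,30,32),(-80,-30,32)]))
print("tongue",T([(-60,20,10),(-60,-20,10),(-46,20,10),(-46,-20,10)]),"shell",T([(-46,30,22),(-46,-30,22)]))
m,c,a=blob(mask(cv2.resize(im,None,fx=4,fy=4,interpolation=2),"blue"),np.array(L([(-65,0,32)])[0])*4)
r_,c_=np.where(m); print("blue",c/4,[np.percentile(c_,q)/4 for q in (1,99)],[np.percentile(r_,q)/4 for q in (1,99)])
cv2.imwrite("pics/w5c.png",cv2.resize(im[20:190,160:360],None,fx=4,fy=3.5,interpolation=2))
E
python3 al.py; python3 rel.py -7.5 0 77.5
```

```text
force: [0.7, 0.0, -1.8]
gripper_force: 30.0
tcp [13.5  2.  87. ] tip_b [-35.6   2.3  24.6] tip_t [-38.    2.3  31.2] toe_b [70.4  1.8 61. ] org [21.7  2.  42.8] rot [179.88  20.47 179.75] F [ 0.7  0.  -1.8] t 9.78
[ 0.1  0.   0.5 -0.3 -0.8  0.5]
lip [[308.6, 92.6], [198.0, 93.2], [313.7, 34.1], [191.7, 34.8]]
tongue [[292.7, 115.1], [222.2, 115.1], [292.0, 139.9], [222.8, 140.0]] shell [[313.1, 141.9], [201.9, 141.9]]
blue [253.26937781  63.12101752] [np.float64(194.5), np.float64(311.75)] [np.float64(35.0), np.float64(92.25)]
tcp [13.5  1.9 86.8] tip_b [-35.6   2.2  24.5] tip_t [-38.1   2.2  31.1] toe_b [70.3  1.8 60.9] org [21.6  2.  42.7] rot [179.87  20.48 179.75] F [-0.6 -0.2 -0.2] t 9.83
tool mm [22.9 -2.   1.4]
```

View pics/w5c.png

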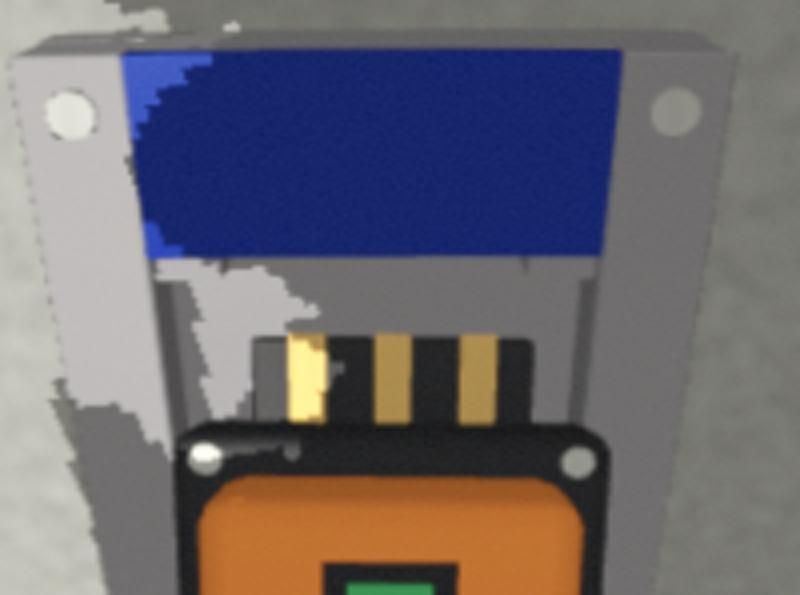

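Settled, the tongue is within a pixel of prediction (223–293, row 116.6). What remains is a 2 mm y offset and getting 7 mm lower.

```bash
python3 -m jog '[[0,0.04,-0.01,0.025,0,0,-0.0014],[0,0.037,-0.009,0.024,0,0,0],[0,0,0,0,0,0,0],[0,0,0,0,0,0,0],[0,0,0,0,0,0,0]]' |grep force; python3 rel.py -7.5 0 77.5
```

```text
force: [-0.5, 0.9, -3.9]
gripper_force: 29.9
tcp [ 6.2 -0.8 77. ] tip_b [-43.1  -1.   14.8] tip_t [-45.5  -1.   21.4] toe_b [63.  -0.8 50.8] org [14.2 -0.9 32.8] rot [-179.86   20.27 -179.91] F [-0.5  0.9 -3.9] t 10.25
tool mm [12.7  0.8 -5.3]
```

```bash
python3 -m jog '[[0,0,0.004,-0.02,0,0,0],[0,0,0,0,0,0,0],[0,0,0,0,0,0,0],[0,0,0,0,0,0,0],[0,0,0,0,0,0,0]]' |grep force; python3 al.py;  python3 rel.py -7.5 0 77.5
```

```text
force: [0.5, 0.6, -4.0]
gripper_force: 29.9
tcp [ 6.1 -0.4 79.4] tip_b [-43.2  -0.5  17.2] tip_t [-45.6  -0.5  23.8] toe_b [62.9 -0.4 53.3] org [14.1 -0.4 35.2] rot [-179.9    20.33 -179.93] F [ 0.5  0.6 -4. ] t 10.67
[ 0.1 -0.   0.1 -0.1 -0.1  0. ]
lip [[314.4, 111.2], [202.3, 111.1], [320.6, 53.5], [196.6, 53.4]]
tongue [[292.7, 115.1], [222.2, 115.1], [292.0, 139.9], [222.9, 140.0]] shell [[313.1, 141.8], [201.9, 141.9]]
blue [258.77736294  81.47128184] [np.float64(199.25), np.float64(318.5)] [np.float64(53.5), np.float64(110.5)]
tcp [ 6.1 -0.3 79.4] tip_b [-43.2  -0.5  17.2] tip_t [-45.6  -0.5  23.7] toe_b [62.9 -0.4 53.3] org [14.1 -0.4 35.2] rot [-179.9    20.34 -179.93] F [ 0.4 -0.5 -5. ] t 10.72
tool mm [13.4  0.4 -3. ]
```

```bash
python3 -m jog '[[0,0.032,0.003,-0.0105,0,0,0],[0,0.032,0,-0.0105,0,0,0],[0,0.032,0,-0.0105,0,0,0],[0,0.032,0,-0.0105,0,0,0],[0,0,0,0,0,0,0]]' |grep force; python3 -m jog '[[0,0,0,0,0,0,0],[0,0,0,0,0,0,0]]' |grep force; python3 rel.py
```

```text
force: [1.2, 0.1, -7.1]
gripper_force: 30.0
force: [1.6, 1.3, -7.7]
gripper_force: 30.0
tcp [-7.8 -0.  78.5] tip_b [-57.1  -0.1  16.4] tip_t [-59.6  -0.1  22.9] toe_b [48.9 -0.  52.4] org [ 0.2 -0.1 34.4] rot [-179.89   20.29 -179.93] F [ 1.6  1.3 -7.7] t 11.3
```

The tongue is under the lip, with light contact from above. I lower 1.3 mm and work out the swing-down rows about the tongue.

```bash
cat > plan.py <<'E'
from rel import *
e,r,s=rel()
th0=(C.inv()*r).as_euler("xyz",degrees=True)[1]
tc=C.inv().apply(e-O)*1000
def tcp(t):
    x=np.interp(t,[0,5,10,15,20.3],[-60.4,-60.3,-60.2,-60,-59.8]); z=np.interp(t,[0,5,10,15,20.3],[24.2,23.7,23.2,22.5,21.6])
    c,s_=np.cos(np.radians(t)),np.sin(np.radians(t)); return np.array([x+67.8*c-34.2*s_,0,z+67.8*s_+34.2*c])
cur,th=tc,th0
print("now tcp(th0)",tcp(th0).round(1))
import sys
for t in map(float,sys.argv[1:]):
    g=tcp(t); d=g-cur; c,s_=np.cos(np.radians(th)),np.sin(np.radians(th))
    print(t,[round((-c*d[0]-s_*d[2])/100,3),round(d[1]/100,3),round((s_*d[0]-c*d[2])/100,3)],"ry",round((th-t)/180,4)); cur,th=g,t
E
python3 plan.py 20.3 17.8 15.3 12.8 10.3 7.8 5.3 2.8 0
```

```text
tcp [-7.8 -0.  78.5] tip_b [-57.1  -0.1  16.4] tip_t [-59.6  -0.1  22.9] toe_b [48.9 -0.  52.4] org [ 0.2 -0.1 34.4] rot [-179.89   20.29 -179.93] F [ 1.6  1.3 -7.7] t 11.3
now tcp(th0) [-8.1  0.  77.2]
20.3 [np.float64(0.007), np.float64(0.0), np.float64(0.012)] ry -0.0001
17.8 [np.float64(-0.015), np.float64(0.0), np.float64(0.026)] ry 0.0139
15.3 [np.float64(-0.015), np.float64(0.0), np.float64(0.026)] ry 0.0139
12.8 [np.float64(-0.014), np.float64(0.0), np.float64(0.026)] ry 0.0139
10.3 [np.float64(-0.014), np.float64(0.0), np.float64(0.026)] ry 0.0139
7.8 [np.float64(-0.014), np.float64(0.0), np.float64(0.027)] ry 0.0139
5.3 [np.float64(-0.014), np.float64(0.0), np.float64(0.027)] ry 0.0139
2.8 [np.float64(-0.014), np.float64(0.0), np.float64(0.027)] ry 0.0139
0.0 [np.float64(-0.015), np.float64(0.0), np.float64(0.031)] ry 0.0156
```

```bash
python3 -m jog '[[0,0.007,0,0.012,0,0,0],[0,-0.0075,0,0.013,0,0.007,0],[0,-0.0075,0,0.013,0,0.007,0],[0,-0.0075,0,0.013,0,0.007,0],[0,-0.0075,0,0.013,0,0.007,0]]' |grep force;  python3 -m jog '[[0,0,0,0,0,0,0],[0,0,0,0,0,0,0],[0,0,0,0,0,0,0]]' |grep force; python3 plan.py 12.8
```

```text
force: [0.2, 1.1, -4.1]
gripper_force: 30.0
force: [0.5, -0.5, -3.5]
gripper_force: 30.0
tcp [-3.3 -0.1 73.5] tip_b [-57.8  -0.2  15.9] tip_t [-59.6  -0.2  22.6] toe_b [51.  -0.1 42.6] org [ 0.9 -0.1 28.9] rot [-179.9    15.33 -179.94] F [ 0.5 -0.5 -3.5] t 11.97
now tcp(th0) [-3.6  0.  73.3]
12.8 [np.float64(-0.01), np.float64(0.001), np.float64(0.027)] ry 0.014
```

No binding: the lip contact has gone. I continue the swing.

```bash
python3 -m jog '[[0,-0.006,0,0.0135,0,0.007,0],[0,-0.007,0,0.013,0,0.007,0],[0,-0.007,0,0.013,0,0.007,0],[0,-0.007,0,0.013,0,0.007,0],[0,0,0,0,0,0,0]]' |grep force;  python3 -m jog '[[0,0,0,0,0,0,0],[0,0,0,0,0,0,0]]' |grep force; python3 plan.py 7.8 5.3
```

```text
force: [-4.9, 2.6, 3.5]
gripper_force: 30.0
force: [-4.7, 1.3, 2.5]
gripper_force: 30.0
tcp [-0.4  0.2 69.5] tip_b [-59.8   0.1  16.9] tip_t [-61.    0.1  23.8] toe_b [51.   0.2 33.9] org [-0.2  0.2 24.7] rot [-179.9    10.23 -179.93] F [-4.7  1.3  2.5] t 12.55
now tcp(th0) [ 0.5  0.  68.9]
7.8 [np.float64(-0.021), np.float64(-0.002), np.float64(0.035)] ry 0.0135
5.3 [np.float64(-0.014), np.float64(0.0), np.float64(0.027)] ry 0.0139
```

The catch is now bearing on the toe, about 5 N back and 6 N up. I keep going gently.

```bash
python3 -m jog '[[0,-0.007,0,0.0135,0,0.007,0],[0,-0.007,0,0.0135,0,0.007,0],[0,-0.007,0,0.0135,0,0.007,0],[0,-0.007,0,0.0135,0,0.007,0],[0,0,0,0,0,0,0]]' |grep force;  python3 -m jog '[[0,0,0,0,0,0,0],[0,0,0,0,0,0,0]]' |grep force; python3 plan.py 2.8 0
```

```text
force: [-3.0, 3.0, -1.5]
gripper_force: 30.0
force: [-4.8, 1.6, 0.1]
gripper_force: 30.0
tcp [ 3.5  0.2 64.2] tip_b [-60.3   0.   17. ] tip_t [-61.   0.  24.] toe_b [51.5  0.2 24.2] org [-0.3  0.1 19.5] rot [-179.9     5.19 -179.93] F [-4.8  1.6  0.1] t 13.13
now tcp(th0) [ 4.1  0.  63.9]
2.8 [np.float64(-0.02), np.float64(-0.002), np.float64(0.03)] ry 0.0133
0.0 [np.float64(-0.015), np.float64(0.0), np.float64(0.031)] ry 0.0156
```

```bash
python3 -m jog '[[0,-0.007,0,0.0135,0,0.007,0],[0,-0.007,0,0.0135,0,0.007,0],[0,-0.007,0,0.0135,0,0.007,0],[0,-0.0075,0,0.0145,0,0.0078,0],[0,0,0,0,0,0,0]]' |grep force;  python3 -m jog '[[0,0,0,0,0,0,0],[0,0,0,0,0,0,0]]' |grep force; python3 plan.py 0
```

```text
force: [-5.4, 1.9, 3.7]
gripper_force: 30.0
force: [-5.5, 2.5, 1.3]
gripper_force: 30.0
tcp [ 7.1  0.1 58.7] tip_b [-60.8   0.   17.6] tip_t [-60.8   0.   24.6] toe_b [51.2  0.1 14.4] org [-0.8  0.  14.5] rot [-1.7992e+02 -9.0000e-02 -1.7998e+02] F [-5.5  2.5  1.3] t 13.72
now tcp(th0) [ 7.5  0.  58.3]
0.0 [np.float64(-0.003), np.float64(-0.001), np.float64(0.003)] ry -0.0005
```

```bash
python3 -m jog '[[0,0,0,0.006,0,0,0],[0,0,0,0,0,0,0]]' |grep force;  python3 -m jog '[[0,0,0,0.006,0,0,0],[0,0,0,0,0,0,0]]' |grep force; python3 -m jog '[[0,0,0,0.006,0,0.002,0],[0,0,0,0,0,0,0],[0,0,0,0,0,0,0]]' |grep force; python3 plan.py 0
```

```text
force: [-6.0, 1.3, 4.7]
gripper_force: 30.0
force: [-6.3, 0.8, 5.3]
gripper_force: 30.0
force: [-2.4, 0.3, 4.5]
gripper_force: 30.0
tcp [ 8.1  0.1 57.5] tip_b [-59.9   0.   16.6] tip_t [-59.8   0.1  23.6] toe_b [52.1  0.1 13.1] org [ 0.1  0.1 13.3] rot [-179.95   -0.28 -179.98] F [-2.4  0.3  4.5] t 14.3
now tcp(th0) [ 7.6  0.  58.1]
0.0 [np.float64(0.007), np.float64(-0.001), np.float64(-0.009)] ry -0.0016
```

The backward force dropped from 6.3 to 2.4 N, so the catch has probably snapped. I release, rise and look.

```bash
python3 -m jog '[[0.8,0,0,0,0,0,0],[0.8,0,0,0,0,0,0],[0.8,0,0,0,0,0,0],[0.8,0,0,0,0,0,0],[0.8,0,0,0,0,0,0]]' |grep -v t:;  python3 -m jog '[[0.8,0,0,-0.1,0,0,0],[0.8,0,0,-0.3,0,0,0],[0.8,0,0,-0.4,0,0,0],[0.8,-0.35,0,-0.3,0,0,0],[0.8,-0.3,0,-0.3,0,0,0]]' |grep force;python3 -m jog '[[0.1,-0.1,0,0,0,0,0],[0.1,0,0,0,0,0,0],[0.1,0,0,0,0,0,0],[0.1,0,0,0,0,0,0],[0.1,0,0,0,0,0,0]]' |grep force
cat > fin.py <<'E'
from h import *
from rel import C,O,rel
rel(); p=cams.camera_params("wrist"); im=cams.capture("wrist")
L=lambda P:proj(p,C.apply(np.array(P)/1000)+O).round(1).tolist()
print("block exp",L([(-40,23,60),(-40,-23,60),(38,23,60),(38,-23,60)]),"nose",L([(48,0,29),(48,0,36)]))
big=cv2.resize(im,None,fx=4,fy=4,interpolation=2)
m,c,a=blob(cv2.morphologyEx(mask(big,"orange"),2,np.ones((5,5))),np.array(L([(0,0,60)])[0])*4)
w=unproj(p,(max(cv2.findContours(m,0,1)[0],key=len)[:,0]-1.5)/4,.060)
w=C.inv().apply(w-O)[:,:2]*1000; print("block in charger",cv2.minAreaRect(w.astype(np.float32)))
m,c,a=blob(mask(big,"red"),np.array(L([(65,0,38)])[0])*4); w=unproj(p,(max(cv2.findContours(m,0,1)[0],key=len)[:,0]-1.5)/4,.038)
w=C.inv().apply(w-O)*1000; print("red x",np.percentile(w[:,0],[3,97]),"y",np.percentile(w[:,1],[3,97]))
c=np.array(L([(20,0,40)])[0]).astype(int); y=max(0,c[1]-90); x=c[0]-80
cv2.imwrite("pics/f_%d.png"%(robot.read_state()["t"]*100),cv2.resize(im[y:y+190,x:x+170],None,fx=3,fy=3,interpolation=2))
E
python3 fin.py; ls pics/f_*
```

```text
eef_pos: [0.5505, 0.2927, 0.0569]
force: [-0.2, -0.2, 0.2]
finger_gap: 0.786
gripper_force: 0.0
force: [1.8, 0.4, 0.3]
gripper_force: 0.0
force: [-0.3, 0.1, 0.6]
gripper_force: 0.0
tcp [ 77.8   0.3 192.1] tip_b [9.700e+00 1.000e-01 1.515e+02] tip_t [9.700e+00 1.000e-01 1.585e+02] toe_b [121.6   0.2 147.6] org [6.96e+01 1.00e-01 1.48e+02] rot [-179.84   -0.47 -179.92] F [-0.3  0.1  0.6] t 15.55
block exp [[284.2, 56.8], [230.6, 56.7], [282.5, 147.8], [232.0, 147.7]] nose [[257.2, 154.5], [257.2, 155.4]]
block in charger ((-0.3564186096191406, -0.43659210205078125), (77.0433120727539, 45.501853942871094), 0.10475968569517136)
red x [47.01765741 91.10729699] y [-14.81217856  14.70213971]
pics/f_1560.png
```

View pics/f_1560.png

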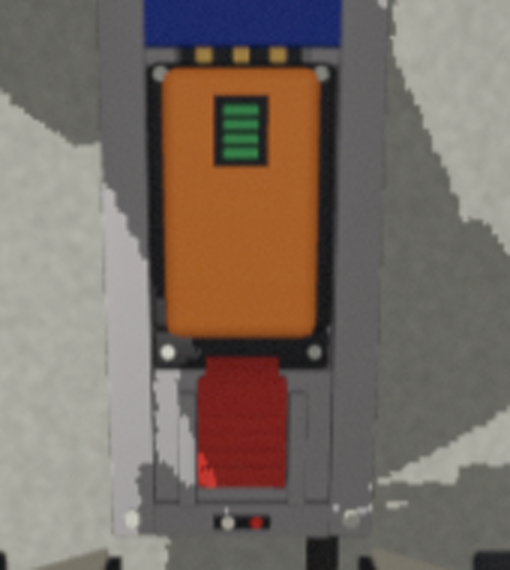

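The picture shows the pack square in the bay with the tongue under the lip (brass just visible at row 55). The red nose lies over the black toe shelf (rows 357–372). The catch spans x 47.0 to 91.1, the same as when it was sprung forward and empty, and the robot is clear.

```bash
python3 -c "
from plant import robot
print(robot.finish_job())"
```

```text
the job is handed in; nothing more can be done
None
```

The loose pack is on charge in the empty charger: tongue under the blue lip, pack flat and square, red catch snapped forward over the toe; I handed the job in at about 16 s with the robot clear, and the result wasn't reported back.

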